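# Prime the pump dispenser over the tumbler

## Robot

A 6-joint arm with a two-finger parallel gripper is mounted at the origin on the work surface. World frame = base frame: x ahead of the robot, y to its left, z up, the work surface at z = 0. Lengths are in m, angles in rad, forces in N, time in s.
With the tool pointing down it reaches from about 0.25 to 0.775 m from the base axis. Payload 4 kg.
Tool frame: the origin (TCP) lies between the finger pads; the fingertips stand 17 mm ahead of it and the grasp point (between the pads) lies 2 mm behind it; z points along the fingers, x is the direction in which the jaws open and shut, and the axes are right-handed (so a half turn about z gives the same grasp; the last joint's range is limited). The gripper opens to 85 mm and grips with 20 to 120 N. Pads are 22 mm wide; open, the fingers measure 114 mm over their backs; the gripper's body (76 mm by 85 mm) begins 54 mm behind the grasp point. The pads swing forward as they close: fully open they stand 13 mm farther back than shut.
Start: joints at [-1.28, 0.087, 1.371, -0, 1.684, -0.103], TCP at [0.211, -0.508, 0.248] pointing down, gripper open.
Joint ranges: [-3.1, 3.1], [-0.76, 2.03], [0.27, 2.55], [-1.08, 4.22], [0.17, 2.65], [-2.57, 2.57]. Speed limits (rad/s): [2.79, 2.79, 3.14, 3.14, 3.14, 3.14].

## Interface

Orientations are given as a rotation vector (axis times angle).
In Python, from workcell import r gives the robot as it stands. The module is installed in compiled form; this text tells all that it offers.
- The arm moves only by the tool drive_tool, never from a script. Its argument "targets" is one flat list of numbers, 7 for each row, row after row: the shift along the tool's x, y, z in mm, then the turn, a rotation vector about the tool's x, y, z in degrees, then the opening, from 0 (shut) to 1 (fully open). A call has 1 to 5 rows; each row is the pose to reach, as a shift and turn from the pose commanded when the call began, along the tool's axes at that moment; what a row does not reach only later rows make up. A row lasts 1/10 s, in which the tool goes at most 50 mm and 8.59 degrees, less where a joint would pass 70% of its speed; a pose out of reach is approached as far as the arm can. A call with a gripper value outside its range is refused whole. The fingers move at their own pace and stop on an object; the grip force is fixed at half the most. Time passes only in rows, so rows that repeat a pose let the fingers close. It gives the time, the measured TCP pose, the force and the opening at its end, in the units of the state.
- r.get_obs(): the state, without advancing time (a new reading comes with each control period).
- r.snapshot(name): name is "scene" or "top" or "wrist"; returns the picture (400x640x3 uint8, red, green, blue); there is no depth.
- r.camera_params(name): a dict with "intrinsics" (3x3 intrinsics, pixels), "extrinsics" (4x4, takes a point from camera to world coordinates). Camera axes: x right, y up, looking along -z (the intrinsics and any distortion apply to the point x, -y, -z); pixel columns grow to the right and rows downward; lengths in m; the calibration is good to about 2 mm. A picture is of the moment at which its call begins: read the wrist's pose just before it. camera_params takes no time and is no camera call; for the wrist camera it gives the pose at the moment of the call.
- r.close_job(): hands the job in, once; it reports no verdict.
The state is a dict: "time_s": time; "joint_positions": joint angles; "joint_velocities": joint speeds; "effort": joint torques, N m; "tool_pos": TCP position; "ee_rot": TCP orientation; "force": force on the tool from outside, world axes, zero at the start; "ft_torque": the same for the moment, N m; "gripper_width": opening from 0.0 (shut) to 1.0 (fully open).
Only numpy, scipy, OpenCV 4.12 (cv2) and the standard library are available. Lean on these libraries where they do the work, as an engineer would, in place of code of your own. Each camera call takes 0.05 s, during which the arm holds its last target.

## Task

Slide the empty steel tumbler along the shelf, without lifting it, until it stands upright with its mouth centred under the spout of the pump dispenser. Then press the dispenser's cap all the way down and let it spring back up, leaving the tumbler under the spout. Do not press the cap before the tumbler is there, and leave everything else where it stands.

Things in the scene. Friction and masses are not known exactly. Their poses are not given: they have to be found in the camera images.
- dispenser: pump dispenser screwed to the shelf: amber bottle 72 mm across on a round foot 90 mm across and 12 mm high, black pump head on top, 200 mm high in all. Origin at the bottle's axis on the shelf surface (z = 0); its -x axis is the way the spout points. It does not move.
- cap_top (a point): centre of the flat top of the dispenser's round black cap (44 mm across, 18 mm thick), on the bottle's axis, 200 mm above the shelf when up. It goes straight down with the cap.
- spout_tip (a point): lower end of the spout, a black tube 12 mm thick that leaves the cap level (its upper side 4 mm below the cap's top), ends 100 mm from the bottle's axis and turns down there. The tip is 154 mm above the shelf when the cap is up and moves down with it.
- pump_head (a joint): how far the cap is pressed: 0 = up, 0.014 m = fully down on its stop. A spring holds it up: it begins to move at about 4 N and is fully down at about 9 N; it springs back when let go.
- tumbler_center (a point): the loose, empty steel tumbler: round, open at the top, 72 mm across at the foot, 84 mm at the rim, 100 mm high, wall 3 mm, about 0.16 kg. This point is on its axis, half-way up (50 mm above its underside); its z axis is the tumbler's axis. It slides on the shelf if pushed low, and may tip if pushed high.
- salt_pig: ceramic salt pig, round white pot 110 mm across and 100 mm high with a wooden lid; loose bystander; origin under its centre
- carrier: closed three-tier steel spice carrier, 132 mm across (140 over the side straps), 207 mm high with bail; loose bystander; origin under its centre
- lid_opener: red plastic lid-opener lying flat, 210 mm long, 80 mm wide at its ring, 12 mm thick; loose bystander; origin on its underside, 20 mm from the middle of the bar; handle along its -x, ring along its +x
- brush: silicone brush lying flat, grey handle, 180 mm long, 14 mm thick; loose bystander; origin on its underside, handle along its -x (100 mm), head along its +x (80 mm)
- jar_small: small glass jar with steel cap, 54 mm across, 85 mm high; loose bystander; origin under its centre
- jar_tall: glass jar with wooden cap, 72 mm across, 130 mm high; loose bystander; origin under its centre
- dish: blue ceramic bowl, 100 mm across, 40 mm high; loose bystander; origin under its centre
Mind the look-alikes: they are no part of the job. Leave any purple or yellow look-alike of the part that bears tumbler_center alone.

How it is judged:
On the way, in this order (a step that is already met when the one before it is completed fails the run):
1. the tumbler stands upright on the shelf with its axis within 22 mm of the spout's tip, the cap still up (horizontal distance between spout_tip and tumbler_center below 0.022 m and angle between tumbler_center's own z axis and vertical below 0.1 rad and height (world z) of tumbler_center below 0.06 m and value of joint pump_head below 0.002 m), for 0.3 s.
2. the cap is pressed fully down (over 12 mm of its 14 mm) with the tumbler under the spout (horizontal distance between spout_tip and tumbler_center below 0.022 m and angle between tumbler_center's own z axis and vertical below 0.1 rad and height (world z) of tumbler_center below 0.06 m and value of joint pump_head above 0.012 m), for 0.05 s.
At the end, for the whole second after the job is handed in: the tumbler stands upright (within 0.1 rad) on the shelf with its axis within 22 mm, seen from above, of the spout's tip, and the cap is back up (within 2 mm) (all of step 1); the robot touches nothing.
It fails at once if the tumbler is lifted more than 20 mm (height (world z) of tumbler_center above 0.07 m).
It fails at once if the tumbler is tipped over 0.4 rad (angle between tumbler_center's own z axis and vertical above 0.4 rad).
It fails at once if the cap is pressed (over 6 mm) while the tumbler is more than 30 mm from being centred under the spout (value of joint pump_head above 0.006 m and horizontal distance between spout_tip and tumbler_center above 0.03 m).
It fails at once if another thing on the shelf is moved more than 30 mm (distance of any of salt_pig, carrier, lid_opener, brush, jar_small, jar_tall, dish from where it was at the start of the episode above 0.03 m).
It also fails if it takes over 54 s, if anything falls off the work surface, if the arm or the gripper's body presses on something with over 40 N, if the wrist force passes 120 N, or if a joint passes its speed limit or range.

## Working session

There is one attempt and no reset: what is moved stays moved. The work goes in short steps, Python scripts to look and compute and a tool call to move; the robot and the scene stay as the last step left them, time stands still between calls to the robot, and variables do not carry over. Pictures are saved under pics/ and viewed, and the job is handed in when it is done.

Besides the shell and the picture viewer there is one more tool, called as name(argument=value, ...) on one line, values as JSON. drive_tool: Moves the arm, as the interface text tells. Its arguments: {"type":"object","properties":{"targets":{"type":"array"}},"required":["targets"]}

```bash
mkdir -p pics; python3 - <<'E'
from workcell import r
import cv2,numpy as np
np.set_printoptions(precision=4,suppress=True)
print(r.get_obs())
for n in ["scene","top","wrist"]:
    p=r.camera_params(n);print(n,p)
    cv2.imwrite(f"pics/{n}0.png",r.snapshot(n)[:,:,::-1])
E
```

```text
{'time_s': 0.0, 'joint_positions': array([-1.2801,  0.0879,  1.3723,  0.    ,  1.6836, -0.1031]), 'joint_velocities': array([-0.    , -0.0014, -0.0014,  0.0016, -0.0017, -0.001 ]), 'effort': array([ -0.0007, -35.187 , -31.3273,  -0.0002,   0.0108,   0.    ]), 'tool_pos': array([ 0.2109, -0.5075,  0.2471]), 'ee_rot': array([-2.6119,  1.7432,  0.0027]), 'force': array([ 0.2858,  0.8187, -0.4756]), 'ft_torque': array([-0.0313, -0.0149,  0.0312]), 'gripper_width': 1.0028651054155098}
scene {'intrinsics': array([[415.6317,   0.    , 318.0591],
       [  0.    , 415.6317, 198.9684],
       [  0.    ,   0.    ,   1.    ]]), 'extrinsics': array([[ 0.577 , -0.448 ,  0.6829,  1.34  ],
       [ 0.8167,  0.3193, -0.4806, -0.5703],
       [-0.0027,  0.835 ,  0.5502,  0.7938],
       [ 0.    ,  0.    ,  0.    ,  1.    ]])}
top {'intrinsics': array([[507.4583,   0.    , 327.9465],
       [  0.    , 507.4583, 207.5244],
       [  0.    ,   0.    ,   1.    ]]), 'extrinsics': array([[ 0.0045,  0.9883, -0.1525,  0.337 ],
       [-1.    ,  0.0058,  0.008 ,  0.0199],
       [ 0.0088,  0.1525,  0.9883,  1.491 ],
       [ 0.    ,  0.    ,  0.    ,  1.    ]])}
wrist {'intrinsics': array([[343.7631,   0.    , 317.724 ],
       [  0.    , 343.7631, 200.8378],
       [  0.    ,   0.    ,   1.    ]]), 'extrinsics': array([[ 0.383 ,  0.8881,  0.2541,  0.2751],
       [-0.9237,  0.3691,  0.1022, -0.4803],
       [-0.003 , -0.2739,  0.9618,  0.3735],
       [ 0.    ,  0.    ,  0.    ,  1.    ]])}
```

View pics/scene0.png

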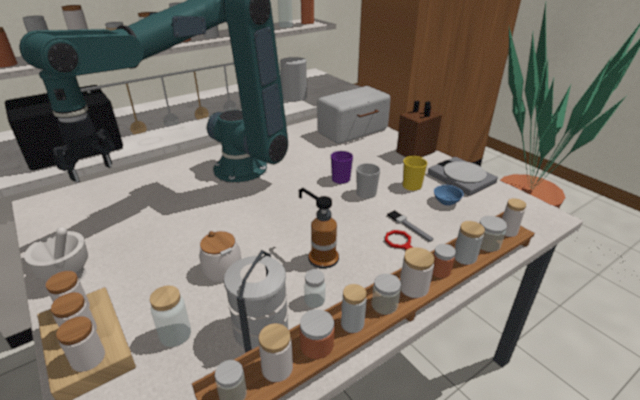

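View pics/top0.png

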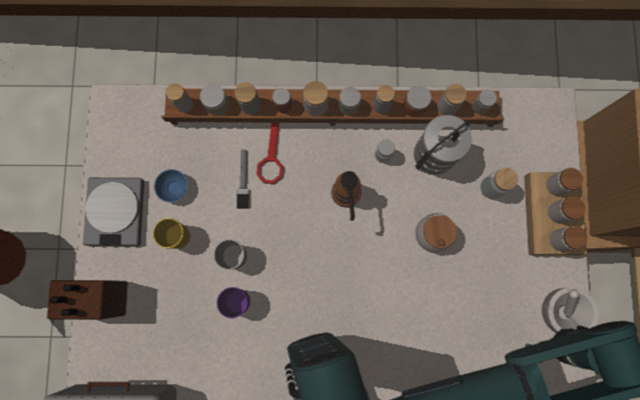

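View pics/wrist0.png

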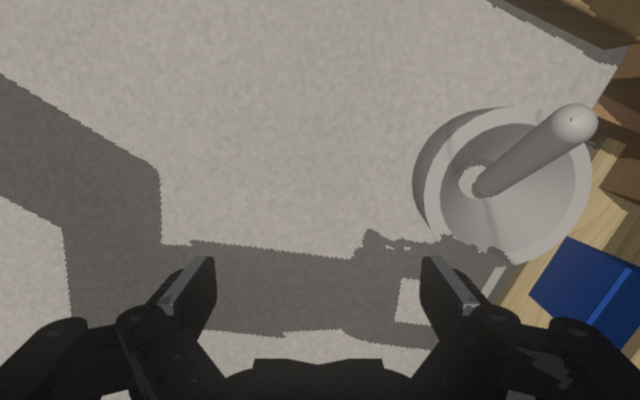

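The steel tumbler is at top pixel (230,254), or (368,180) in the scene view. The purple look-alike is at (233,302) and the yellow one at (169,233). The dispenser cap is at about (348,180), with the spout pointing down the image to about (352,217). I'll zoom in and measure next.

```bash
python3 - <<'E'
import cv2
t=cv2.imread('pics/top0.png');s=cv2.imread('pics/scene0.png')
a=cv2.resize(t[160:330,200:400],None,fx=4,fy=3.5,interpolation=cv2.INTER_CUBIC)
a=cv2.resize(t[165:285,205:385],None,fx=4,fy=4,interpolation=cv2.INTER_CUBIC)
b=cv2.resize(s[150:280,280:440],None,fx=4,fy=4,interpolation=cv2.INTER_CUBIC)
cv2.imwrite('pics/a1.png',a);cv2.imwrite('pics/b1.png',b)
E
```

```text
(no output)
```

View pics/a1.png

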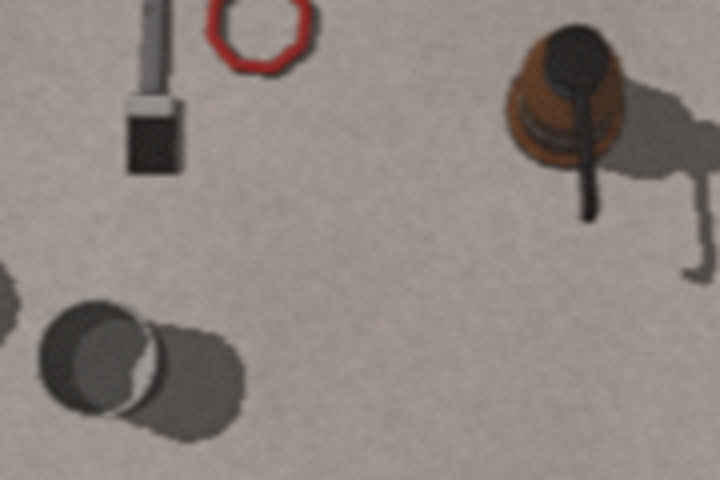

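View pics/b1.png

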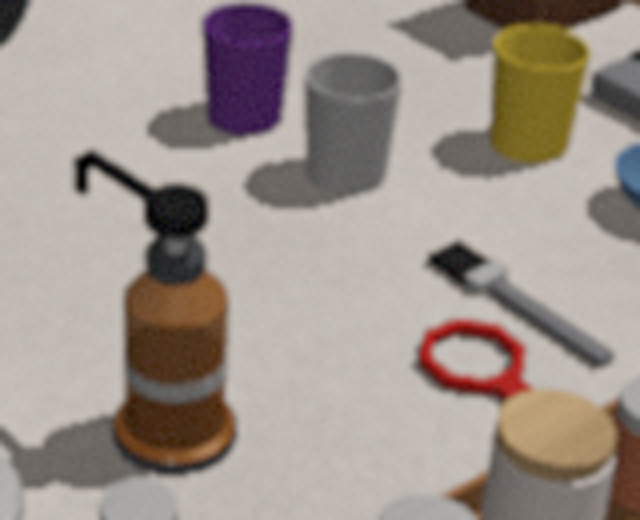

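```bash
cat > h.py <<'E'
from workcell import r
import numpy as np
np.set_printoptions(precision=4,suppress=True)
def ray(n,px,P=None):
    P=P or r.camera_params(n);K=P["intrinsics"];E=P["extrinsics"]
    d=np.array([(px[0]-K[0,2])/K[0,0],-(px[1]-K[1,2])/K[1,1],-1]);d=E[:3,:3]@d
    return E[:3,3],d
def onz(n,px,z,P=None):
    o,d=ray(n,px,P);return o+d*(z-o[2])/d[2]
def proj(n,X,P=None):
    P=P or r.camera_params(n);K=P["intrinsics"];E=P["extrinsics"]
    p=E[:3,:3].T@(np.array(X)-E[:3,3]);return np.array([K[0,2]+K[0,0]*p[0]/-p[2],K[1,2]+K[1,1]*p[1]/p[2]])
E
python3 - <<'E'
from h import *
T=lambda u,v:((u+.5)/4-.5+205,(v+.5)/4-.5+165)
S=lambda u,v:((u+.5)/4-.5+280,(v+.5)/4-.5+150)
for nm,t,s,z in [("cap",(577,59),(176,205),.2),("tip",(589,217),(82,191),.154),("tipTop",(589,215),(90,156),.19),("tumrim",(99,357),(352,80),.1)]:
    print(nm,onz("top",T(*t),z),onz("scene",S(*s),z))
# foot ring dispenser, tumbler foot
print("brush",onz("top",T(155,170),.014), "tumfoot left/right scene",onz("scene",S(308,170),0),onz("scene",S(383,175),0))
print("purple,yellow",onz("top",(233,302),.1),onz("top",(169,233),.1), "salt",onz("top",(438,232),.1),"opener",onz("top",T(262,75),.01))
E
```

```text
cap [ 0.6105 -0.0446  0.2   ] [ 0.6185 -0.045   0.2   ]
tip [ 0.5132 -0.0547  0.154 ] [ 0.5099 -0.0477  0.154 ]
tipTop [ 0.5097 -0.0527  0.19  ] [ 0.523  -0.0486  0.19  ]
tumrim [0.422  0.2772 0.1   ] [0.4286 0.2774 0.1   ]
brush [0.5647 0.2567 0.014 ] tumfoot left/right scene [0.3982 0.2605 0.    ] [0.4431 0.3093 0.    ]
purple,yellow [0.2928 0.263  0.1   ] [0.4783 0.4446 0.1   ] salt [ 0.4851 -0.2953  0.1   ] opener [0.6372 0.1801 0.01  ]
```

drive_tool(targets=[0,0,-20,-8,0,0,1,0,0,-40,-16,0,0,1])

```text
time_s: 0.35
tool_pos: [0.2096, -0.5082, 0.2885]
ee_rot: [2.407, -1.611, -0.232]
force: [-0.2, 0.1, -0.7]
gripper_width: 0.999
```

```bash
python3 - <<'E'
from h import *
o=r.get_obs();print({k:o[k] for k in("time_s","joint_positions","tool_pos","ee_rot")})
E
```

```text
{'time_s': 0.35, 'joint_positions': array([-1.1256,  0.0987,  1.3037, -0.2889,  1.7483,  0.0043]), 'tool_pos': array([ 0.2096, -0.5082,  0.2885]), 'ee_rot': array([ 2.4068, -1.6114, -0.2318])}
```

```bash
cat >> h.py <<'E'
from scipy.spatial.transform import Rotation as Ro
def Rt(phi,pitch):
    """tool pointing azimuth phi, pitch deg below horizontal, camera up"""
    p,q=np.radians([phi,pitch])
    z=np.array([np.cos(p)*np.cos(q),np.sin(p)*np.cos(q),-np.sin(q)])
    x=np.array([np.sin(p),-np.cos(p),0]);y=np.cross(z,x)
    return np.stack([x,y,z],1)
def plan(pos,phi,pitch):
    o=r.get_obs();R=Ro.from_rotvec(o["ee_rot"])
    d=R.inv().apply(np.array(pos)-o["tool_pos"])*1000
    w=(R.inv()*Ro.from_matrix(Rt(phi,pitch))).as_rotvec(degrees=True)
    z=R.as_matrix()
    print("shift",d.round(1),"rot",w.round(1),"|rot|",np.linalg.norm(w).round(1),"| az",np.degrees(np.arctan2(z[1,2],z[0,2])).round(1),"pitch",np.degrees(np.arcsin(-z[2,2])).round(1),"tcp",o["tool_pos"],"q",o["joint_positions"],"F",o["force"].round(1),"t",o["time_s"],"w",round(o["gripper_width"],3))
E
python3 -c "
from h import *
plan((.36,-.20,.33),80,75)
plan((.36,-.02,.32),80,45)"
```

```text
shift [-227.7 -234.6 -111.7] rot [ 28.6   0.7 -58.3] |rot| 64.9 | az -157.8 pitch 73.7 tcp [ 0.2096 -0.5082  0.2885] q [-1.1256  0.0987  1.3037 -0.2889  1.7483  0.0043] F [-0.2  0.1 -0.7] t 0.35 w 0.999
shift [-394.2 -303.2 -121.3] rot [ 55.8 -14.9 -58.4] |rot| 82.1 | az -157.8 pitch 73.7 tcp [ 0.2096 -0.5082  0.2885] q [-1.1256  0.0987  1.3037 -0.2889  1.7483  0.0043] F [-0.2  0.1 -0.7] t 0.35 w 0.999
```

drive_tool(targets=[-228,-235,-112,28.6,0.7,-58.3,1,-228,-235,-112,28.6,0.7,-58.3,1,-228,-235,-112,28.6,0.7,-58.3,1,-228,-235,-112,28.6,0.7,-58.3,1,-228,-235,-112,28.6,0.7,-58.3,1])

```text
time_s: 0.85
tool_pos: [0.3196, -0.2826, 0.3196]
ee_rot: [-2.945, 0.762, 0.053]
force: [0.2, 0.6, -0.2]
gripper_width: 1.0
```

```bash
python3 -c "
from h import *
plan((.36,-.02,.30),80,45)"
```

```text
shift [ -90.1 -246.3   46.6] rot [ 39.1  -5.1 -18.9] |rot| 43.7 | az 94.7 pitch 84.0 tcp [ 0.3196 -0.2826  0.3196] q [-0.8995 -0.1387  1.4549  0.0619  1.9124 -0.3752] F [ 0.2  0.6 -0.2] t 0.85 w 1.0
```

drive_tool(targets=[-90,-246,47,39.1,-5.1,-18.9,1,-90,-246,47,39.1,-5.1,-18.9,1,-90,-246,47,39.1,-5.1,-18.9,1,-90,-246,47,39.1,-5.1,-18.9,1,-90,-246,47,39.1,-5.1,-18.9,1])

```text
time_s: 1.35
tool_pos: [0.3584, -0.037, 0.3002]
ee_rot: [-2.357, 0.217, -0.086]
force: [0.6, -0.3, -0.2]
gripper_width: 1.001
```

```bash
python3 -c "
from h import *
plan((.38,.08,.20),80,12)"
```

```text
shift [  0.2 -14.7 154.8] rot [33.5 -0.4 -0.4] |rot| 33.5 | az 79.7 pitch 45.5 tcp [ 0.3584 -0.037   0.3002] q [-0.8021 -0.2333  1.7422  0.6923  2.0391 -0.4258] F [ 0.6 -0.3 -0.2] t 1.35 w 1.001
```

drive_tool(targets=[0,-15,155,33.5,-0.4,-0.4,1,0,-15,155,33.5,-0.4,-0.4,1,0,-15,155,33.5,-0.4,-0.4,1,0,-15,155,33.5,-0.4,-0.4,1,0,-15,155,33.5,-0.4,-0.4,1])

```text
time_s: 1.85
tool_pos: [0.3776, 0.0802, 0.1957]
ee_rot: [-1.772, 0.165, -0.112]
force: [-0.0, -0.0, 1.3]
gripper_width: 0.999
```

```bash
python3 -c "
from h import *
import cv2
plan((.405,.16,.05),80,12)
for n in ['scene','wrist']:cv2.imwrite(f'pics/{n}2.png',r.snapshot(n)[:,:,::-1])"
```

```text
shift [ 15.4 125.2 111.6] rot [-0.1  0.2 -0.8] |rot| 0.8 | az 80.2 pitch 11.9 tcp [0.3776 0.0802 0.1957] q [-0.731   0.0215  2.0865  1.0799  1.9188 -0.6701] F [-0.  -0.   1.3] t 1.85 w 0.999
```

View pics/scene2.png

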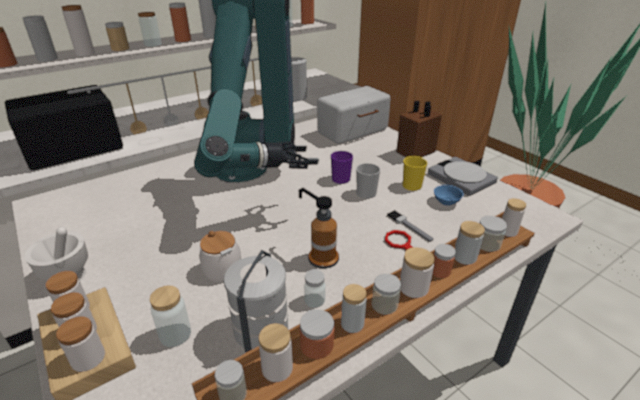

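View pics/wrist2.png

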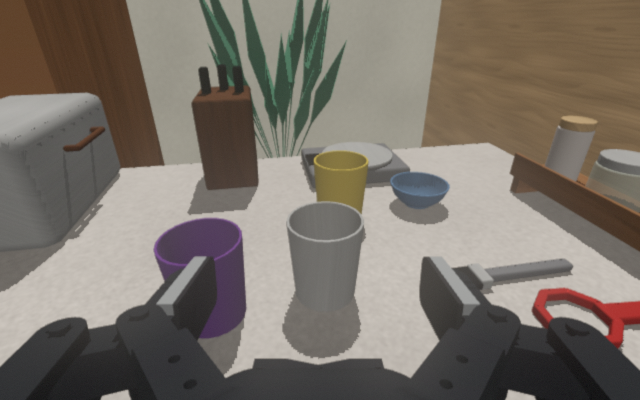

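```bash
python3 -c "
from h import *
import cv2
i=cv2.imread('pics/wrist2.png');cv2.imwrite('pics/w2z.png',cv2.resize(i[190:320,260:400],None,fx=4,fy=4,interpolation=cv2.INTER_CUBIC))
print(proj('wrist',(.425,.277,.1)),proj('wrist',(.425,.277,0)))
for u in (289,362): print(onz('wrist',(u,224),.1))
print(onz('wrist',(326,309),0))
"
```

```text
[327.3588 224.0037] [326.4586 294.5776]
[0.3848 0.2843 0.1   ]
[0.4613 0.2704 0.1   ]
[0.4199 0.2544 0.    ]
```

View pics/w2z.png

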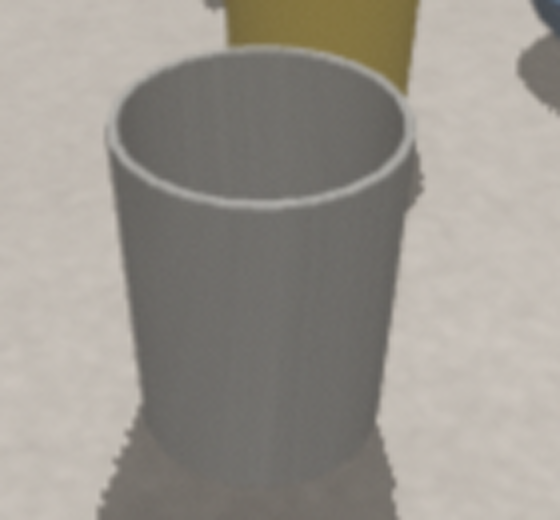

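```bash
python3 -c "
from h import *
plan((.4025,.165,.05),80,12)"
```

```text
shift [  7.6 126.7 119.5] rot [ 0.4  0.  -0.2] |rot| 0.4 | az 80.0 pitch 12.4 tcp [0.3798 0.078  0.1993] q [-0.7315  0.0144  2.0781  1.0801  1.9191 -0.6687] F [1.1 0.9 0.5] t 1.95 w 1.001
```

drive_tool(targets=[2,40,40,0,0,0,1,4,80,75,0,0,0,1,6,110,105,0,0,0,1,8,120,120,0,0,0,1,8,120,120,0,0,0,1])

```text
time_s: 2.45
tool_pos: [0.4039, 0.1677, 0.0566]
ee_rot: [-1.782, 0.154, -0.123]
force: [0.2, 0.6, -0.0]
gripper_width: 0.999
```

```bash
python3 -c "
from h import *
import cv2
plan((.4225,.280,.05),80,12)
print(proj('wrist',(.4225,.278,.1)))
for n in ['scene','wrist']:cv2.imwrite(f'pics/{n}3.png',r.snapshot(n)[:,:,::-1])
plan((.4225,.280,.05),80,12)"
```

```text
shift [ -0.9 -18.  112.6] rot [0.4 0.1 0. ] |rot| 0.4 | az 80.1 pitch 12.4 tcp [0.4039 0.1677 0.0566] q [-0.5011  0.3226  2.1555  1.18    1.5961 -0.9481] F [ 0.2  0.6 -0. ] t 2.45 w 0.999
[317.199  109.9405]
shift [ -2.4 -16.7 114.1] rot [ 0.4 -0.   0.2] |rot| 0.4 | az 80.0 pitch 12.4 tcp [0.4049 0.1663 0.0582] q [-0.5039  0.3192  2.1544  1.1803  1.5979 -0.948 ] F [-0.4 -0.7 -0.1] t 2.55 w 0.998
```

View pics/scene3.png

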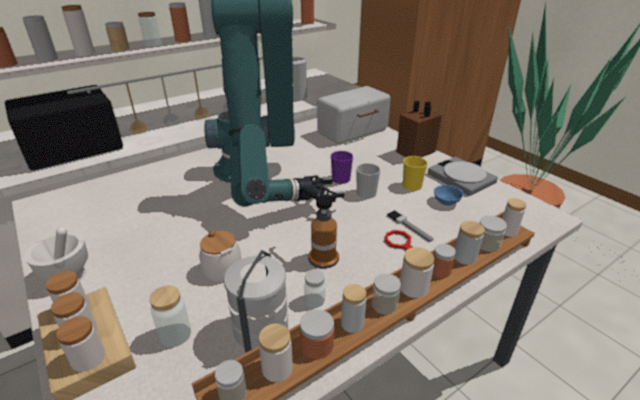

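View pics/wrist3.png

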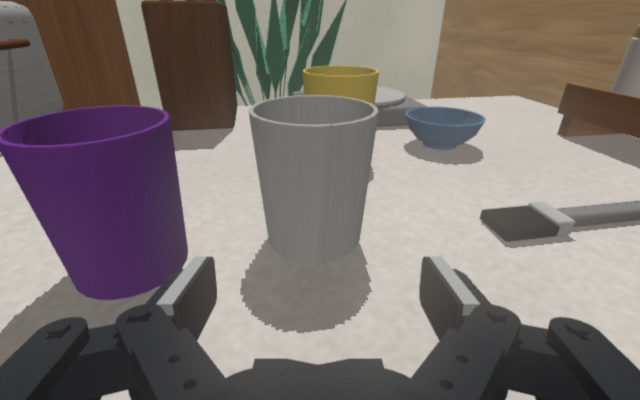

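drive_tool(targets=[-1,-2,20,0,0,0,1,-2,-5,40,0,0,0,1,-3,-8,55,0,0,0,1,-3,-8,60,0,0,0,1,-3,-8,60,0,0,0,1])

```text
time_s: 3.05
tool_pos: [0.4117, 0.2268, 0.053]
ee_rot: [-1.781, 0.154, -0.128]
force: [-1.0, -0.5, 0.1]
gripper_width: 0.997
```

```bash
python3 -c "
from h import *
import cv2
for n in ['scene','wrist']:cv2.imwrite(f'pics/{n}4.png',r.snapshot(n)[:,:,::-1])
plan((.4205,.280,.048),80,12)"
```

```text
shift [-0.6 -7.2 54. ] rot [ 0.3 -0.1  0.1] |rot| 0.3 | az 79.9 pitch 12.3 tcp [0.4116 0.2265 0.0525] q [-0.347   0.3225  2.1763  1.3061  1.5001 -0.9382] F [-0.   0.6  0.4] t 3.15 w 0.999
```

View pics/wrist4.png

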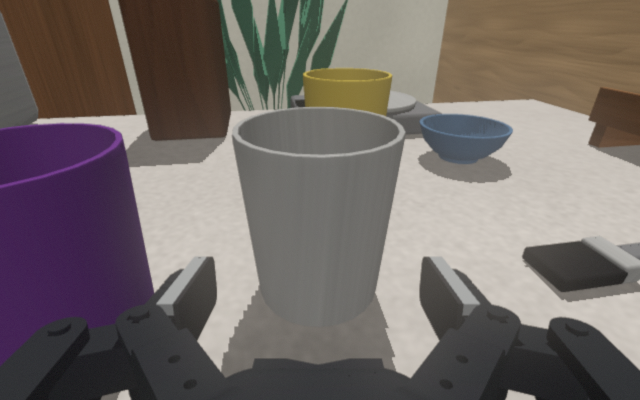

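drive_tool(targets=[0,-2,15,0,0,0,1,0,-4,30,0,0,0,1,0,-5,40,0,0,0,1,0,-7,50,0,0,0,1,0,-7,54,0,0,0,1])

```text
time_s: 3.65
tool_pos: [0.4201, 0.2813, 0.0471]
ee_rot: [-1.78, 0.157, -0.124]
force: [0.2, -0.4, 0.7]
gripper_width: 1.0
```

```bash
python3 -c "
from h import *
import cv2
for n in ['scene','wrist','top']:cv2.imwrite(f'pics/{n}5.png',r.snapshot(n)[:,:,::-1])
plan((.4205,.280,.048),80,12)"
```

```text
shift [ 0.8 -0.9 -1. ] rot [ 0.3  0.  -0.1] |rot| 0.3 | az 80.0 pitch 12.3 tcp [0.4199 0.2809 0.0469] q [-0.1959  0.3425  2.1692  1.4257  1.4111 -0.9295] F [ 0.2  0.5 -0.3] t 3.8 w 0.995
```

View pics/wrist5.png

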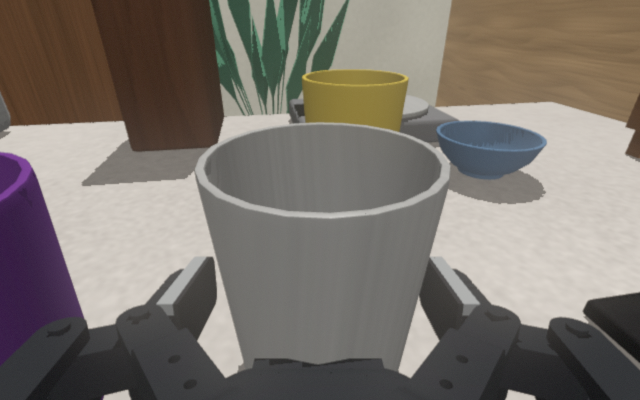

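View pics/top5.png

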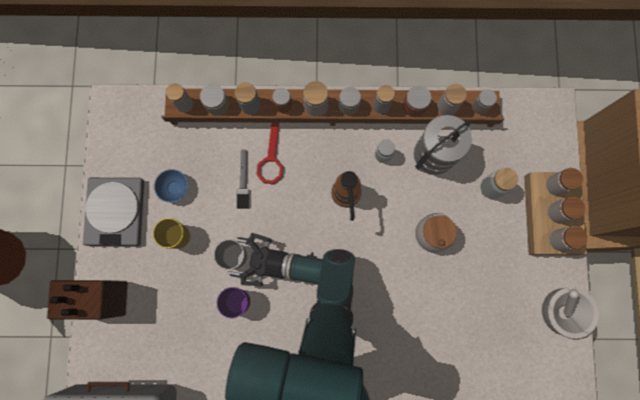

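View pics/scene5.png

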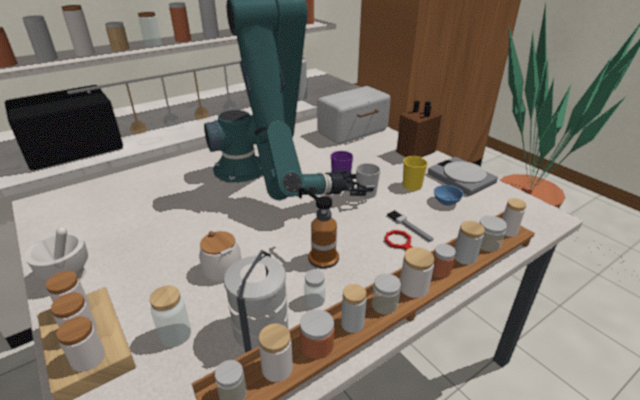

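```bash
python3 -c "
import cv2
t=cv2.imread('pics/top5.png')
cv2.imwrite('pics/t5z.png',cv2.resize(t[220:300,190:300],None,fx=6,fy=6,interpolation=cv2.INTER_CUBIC))"
```

```text
(no output)
```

View pics/t5z.png

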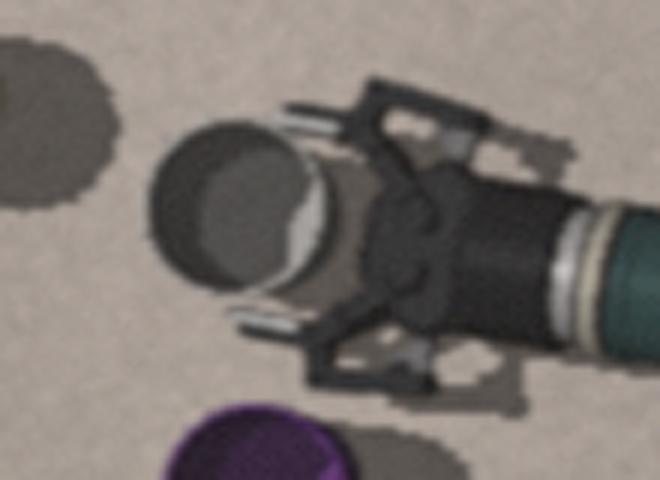

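drive_tool(targets=[1,-1,6,0,0,0,1,1,-2,11,0,0,0,1,1,-2,11,0,0,0,1,1,-2,11,0,0,0,0.85,1,-2,11,0,0,0,0.85])

```text
time_s: 4.3
tool_pos: [0.4229, 0.2918, 0.0469]
ee_rot: [-1.779, 0.157, -0.124]
force: [0.2, 0.5, 1.3]
gripper_width: 0.903
```

```bash
python3 -c "
from h import *
import cv2
t=r.snapshot('top')[:,:,::-1]
cv2.imwrite('pics/t6z.png',cv2.resize(t[220:300,190:300],None,fx=6,fy=6,interpolation=cv2.INTER_CUBIC))
plan((.4205,.280,.048),80,12)"
```

```text
shift [ -0.3   1.5 -12. ] rot [ 0.2  0.  -0.1] |rot| 0.2 | az 80.0 pitch 12.2 tcp [0.4229 0.2918 0.0469] q [-0.1654  0.3468  2.163   1.4504  1.3941 -0.9256] F [0.2 1.3 1. ] t 4.35 w 0.901
```

View pics/t6z.png

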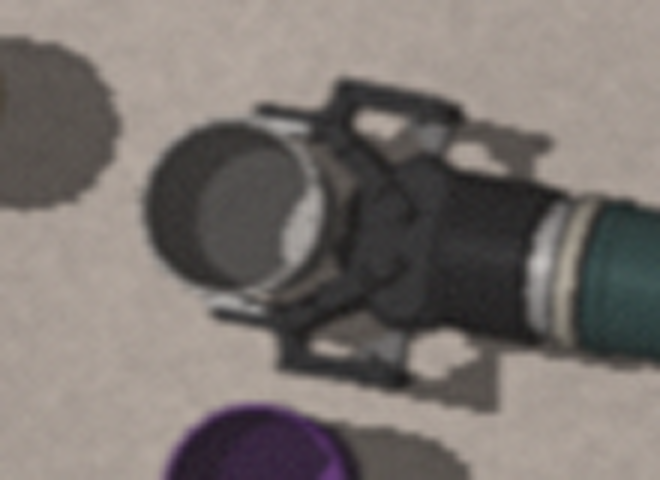

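```bash
cat >> h.py <<'E'
def slide(c0,c1,f0,f1,n,z,off=.0125,pitch=12.2):
    o=r.get_obs();R=Ro.from_rotvec(o["ee_rot"])
    out=[]
    for i in range(1,n+1):
        s=i/n;c=np.array(c0)*(1-s)+np.array(c1)*s;f=f0*(1-s)+f1*s
        M=Rt(f,pitch);u=M[:,2].copy();u[2]=0;u/=np.linalg.norm(u)
        p=np.array([c[0],c[1],z])+off*u
        d=R.inv().apply(p-o["tool_pos"])*1000
        w=(R.inv()*Ro.from_matrix(M)).as_rotvec(degrees=True)
        out+=[*d.round(0),*w.round(1),.8]
    print([float(x) for x in out]);print(o["tool_pos"],o["force"],o["gripper_width"])
E
python3 -c "
from h import *
slide((.423,.280),(.438,.224),80,74,5,.047)"
```

```text
[7.0, 2.0, -9.0, 0.0, 1.2, 0.2, 0.8, 12.0, 4.0, -20.0, 0.0, 2.4, 0.4, 0.8, 18.0, 6.0, -30.0, 0.0, 3.5, 0.7, 0.8, 23.0, 9.0, -40.0, 0.0, 4.7, 0.9, 0.8, 28.0, 11.0, -51.0, 0.0, 5.9, 1.2, 0.8]
[0.4229 0.2918 0.0469] [0.2329 1.3157 1.0292] 0.9006640015901597
```

drive_tool(targets=[6,2,-10,0,1.2,0.2,0.8,12,4,-20,0,2.4,0.4,0.8,18,6,-30,0,3.5,0.7,0.8,23,9,-40,0,4.7,0.9,0.8,28,11,-51,0,5.9,1.2,0.8])

```text
time_s: 4.85
tool_pos: [0.4418, 0.2343, 0.0469]
ee_rot: [-1.771, 0.252, -0.202]
force: [0.2, 2.1, 2.6]
gripper_width: 0.906
```

```bash
python3 -c "
from h import *
import cv2
slide((.438,.224),(.458,.149),74,66,5,.047)
for n in ['scene','wrist','top']:cv2.imwrite(f'pics/{n}7.png',r.snapshot(n)[:,:,::-1])
plan((.458,.149,.047),74,12)"
```

```text
[8.0, 2.0, -12.0, 0.0, 1.4, 0.3, 0.8, 16.0, 5.0, -25.0, 0.0, 3.0, 0.6, 0.8, 24.0, 8.0, -38.0, 0.0, 4.6, 0.9, 0.8, 33.0, 11.0, -51.0, 0.0, 6.1, 1.3, 0.8, 41.0, 14.0, -64.0, 0.0, 7.7, 1.6, 0.8]
[0.4418 0.2343 0.0469] [0.1716 2.0517 2.6489] 0.9059910340619424
shift [ 38.7  16.4 -75.6] rot [ 0.3 -0.2 -0. ] |rot| 0.3 | az 73.8 pitch 12.3 tcp [0.4425 0.2341 0.0469] q [-0.3082  0.335   2.1821  1.4244  1.4122 -0.9376] F [-0.7 -2.2  4.2] t 5.0 w 0.903
```

View pics/scene7.png

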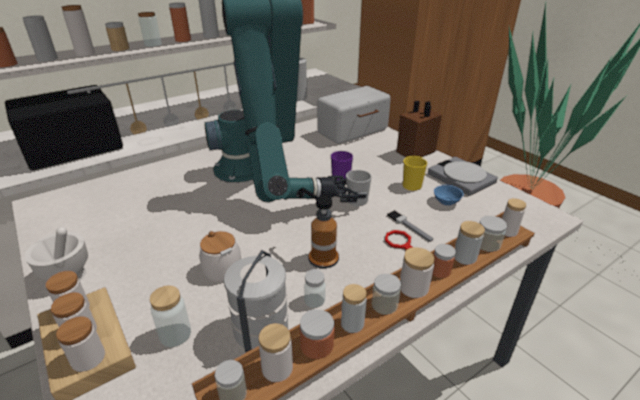

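View pics/wrist7.png

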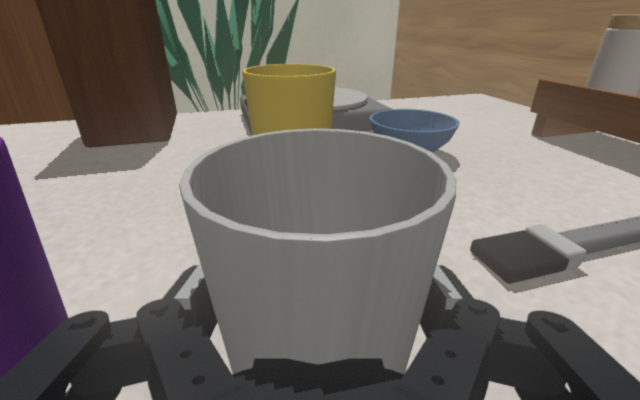

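The cup is held between the pads and stays upright. In the wrist view its rim spans columns 182–455. Continuing the slide.

drive_tool(targets=[8,2,-12,0,1.5,0.3,0.8,16,5,-25,0,3,0.6,0.8,24,7,-38,0,4.6,0.9,0.8,33,10,-51,0,6.1,1.3,0.8,41,13,-64,0,7.7,1.6,0.8])

```text
time_s: 5.5
tool_pos: [0.4626, 0.161, 0.0469]
ee_rot: [-1.757, 0.372, -0.3]
force: [-0.8, 1.4, 1.1]
gripper_width: 0.906
```

```bash
python3 -c "
from h import *
slide((.458,.149),(.478,.075),66,58,5,.0475)
"
```

```text
[11.0, 2.0, -12.0, 0.1, 1.6, 0.4, 0.8, 21.0, 5.0, -24.0, 0.1, 3.2, 0.7, 0.8, 31.0, 7.0, -35.0, 0.1, 4.8, 1.0, 0.8, 41.0, 10.0, -47.0, 0.1, 6.3, 1.4, 0.8, 51.0, 12.0, -59.0, 0.1, 7.9, 1.7, 0.8]
[0.4626 0.161  0.0469] [-0.7537  1.3895  1.0552] 0.9062469477891832
```

drive_tool(targets=[11,2,-12,0,1.6,0.4,0.8,21,5,-24,0,3.2,0.7,0.8,31,7,-35,0,4.8,1.0,0.8,41,10,-47,0,6.3,1.4,0.8,51,12,-59,0,7.9,1.7,0.8])

```text
time_s: 6.0
tool_pos: [0.4851, 0.0848, 0.0474]
ee_rot: [-1.735, 0.498, -0.401]
force: [0.0, 0.3, -1.7]
gripper_width: 0.908
```

```bash
python3 -c "
from h import *
import cv2
slide((.478,.075),(.495,.010),58,50,5,.0475)
for n in ['scene','wrist','top']:cv2.imwrite(f'pics/{n}8.png',r.snapshot(n)[:,:,::-1])
"
```

```text
[9.0, 2.0, -9.0, 0.2, 1.5, 0.3, 0.8, 19.0, 4.0, -18.0, 0.2, 3.0, 0.7, 0.8, 30.0, 6.0, -27.0, 0.2, 4.6, 1.0, 0.8, 40.0, 8.0, -36.0, 0.2, 6.2, 1.4, 0.8, 50.0, 10.0, -45.0, 0.2, 7.7, 1.7, 0.8]
[0.4851 0.0848 0.0474] [ 0.0433  0.3139 -1.7329] 0.9076084680196458
```

View pics/top8.png

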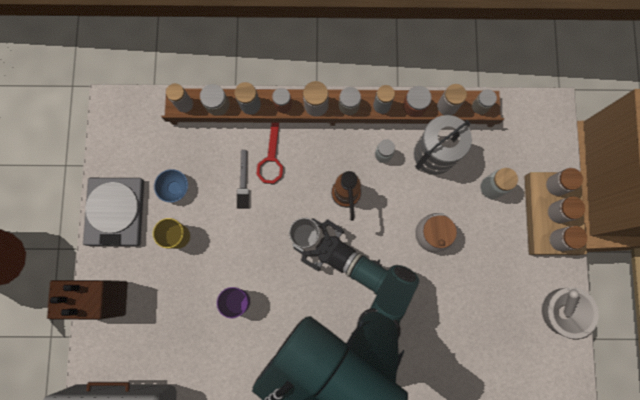

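View pics/wrist8.png

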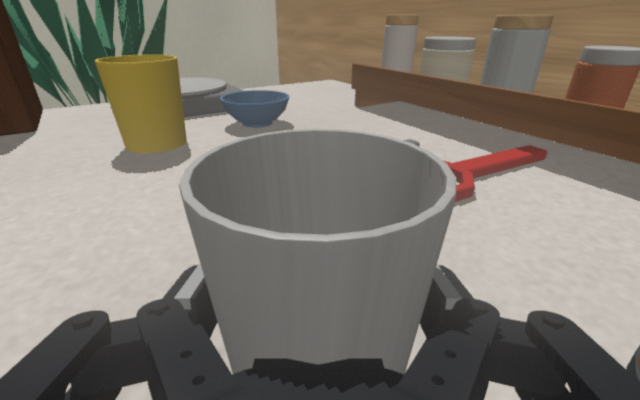

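drive_tool(targets=[9,2,-9,0,1.5,0.3,0.8,19,4,-18,0,3,0.7,0.8,30,6,-27,0,4.6,1.0,0.8,40,8,-36,0,6.2,1.4,0.8,50,10,-45,0,7.7,1.7,0.8])

```text
time_s: 6.65
tool_pos: [0.5034, 0.0188, 0.0482]
ee_rot: [-1.704, 0.62, -0.5]
force: [0.5, -0.3, -1.7]
gripper_width: 0.902
```

```bash
python3 -c "
from h import *
import cv2
slide((.495,.010),(.508,-.036),50,44,5,.0475)
for n in ['scene','wrist','top']:cv2.imwrite(f'pics/{n}9.png',r.snapshot(n)[:,:,::-1])
t=cv2.imread('pics/top9.png')
cv2.imwrite('pics/t9z.png',cv2.resize(t[165:285,285:465],None,fx=4,fy=4,interpolation=cv2.INTER_CUBIC))
t=cv2.imread('pics/scene9.png')
cv2.imwrite('pics/s9z.png',cv2.resize(t[150:280,250:410],None,fx=4,fy=4,interpolation=cv2.INTER_CUBIC))
"
```

```text
[7.0, 2.0, -5.0, 0.1, 1.2, 0.3, 0.8, 16.0, 3.0, -10.0, 0.1, 2.3, 0.5, 0.8, 24.0, 4.0, -15.0, 0.1, 3.5, 0.8, 0.8, 32.0, 5.0, -21.0, 0.1, 4.7, 1.1, 0.8, 40.0, 6.0, -26.0, 0.1, 5.9, 1.3, 0.8]
[0.5034 0.0188 0.0482] [ 0.4692 -0.3216 -1.6721] 0.9021978401435563
```

View pics/t9z.png

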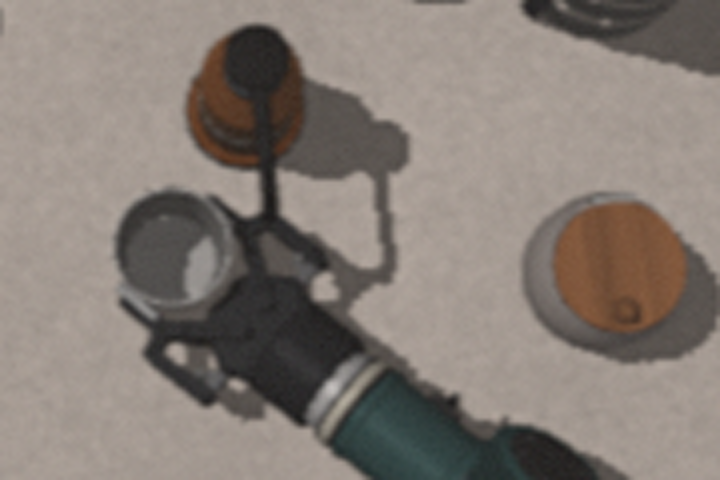

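View pics/s9z.png

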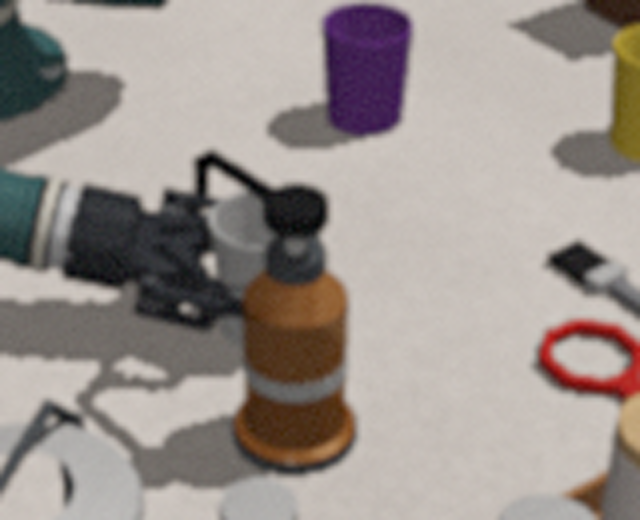

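View pics/wrist9.png

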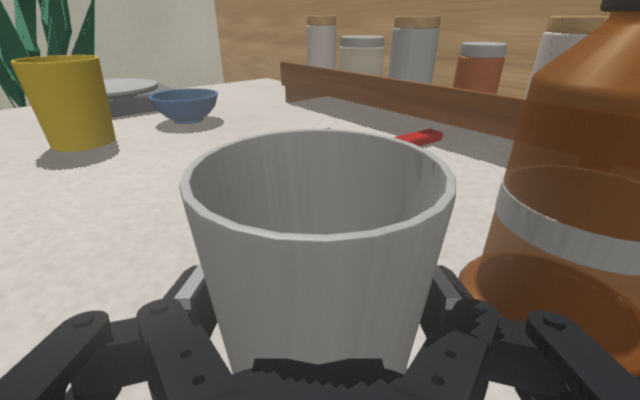

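```bash
python3 -c "
from h import *
T=lambda u,v:((u+.5)/4-.5+285,(v+.5)/4-.5+165)
print(onz('top',T(178,249),.1),onz('top',T(269,216),.154),onz('top',T(257,59),.2))
P=r.camera_params('wrist')
print(onz('wrist',(318.5,182),.1),onz('wrist',(182,182),.1),onz('wrist',(455,182),.1))
o=r.get_obs();M=Ro.from_rotvec(o['ee_rot']).as_matrix();u=M[:,2]*[1,1,0];u/=np.linalg.norm(u);print(o['tool_pos']-.0125*u)
"
```

```text
[0.4977 0.0051 0.1   ] [ 0.5138 -0.0547  0.154 ] [ 0.6105 -0.0446  0.2   ]
[0.4942 0.0089 0.1   ] [0.4626 0.0352 0.1   ] [ 0.5257 -0.0175  0.1   ]
[0.4952 0.0095 0.0482]
```

```bash
python3 -c "
from h import *
slide((.496,.009),(.512,-.051),50,43,5,.0478)
"
```

```text
[11.0, 2.0, -7.0, 0.1, 1.4, 0.4, 0.8, 22.0, 3.0, -14.0, 0.1, 2.8, 0.7, 0.8, 32.0, 5.0, -21.0, 0.1, 4.2, 1.0, 0.8, 43.0, 7.0, -28.0, 0.1, 5.5, 1.3, 0.8, 53.0, 8.0, -35.0, 0.1, 6.9, 1.6, 0.8]
[0.5033 0.0191 0.0482] [-0.1396  0.1857 -1.7511] 0.90394111275386
```

drive_tool(targets=[11,2,-7,0,1.4,0.4,0.8,22,3,-14,0,2.8,0.7,0.8,32,5,-21,0,4.2,1.0,0.8,43,7,-28,0,5.5,1.3,0.8,53,8,-35,0,6.9,1.6,0.8])

```text
time_s: 7.3
tool_pos: [0.5211, -0.0427, 0.0477]
ee_rot: [-1.671, 0.729, -0.586]
force: [0.5, -0.6, -2.2]
gripper_width: 0.902
```

```bash
python3 -c "
from h import *
import cv2
for n in ['scene','wrist','top']:cv2.imwrite(f'pics/{n}10.png',r.snapshot(n)[:,:,::-1])
t=cv2.imread('pics/top10.png')
cv2.imwrite('pics/t10z.png',cv2.resize(t[165:285,285:465],None,fx=4,fy=4,interpolation=cv2.INTER_CUBIC))
t=cv2.imread('pics/scene10.png')
cv2.imwrite('pics/s10z.png',cv2.resize(t[150:280,250:410],None,fx=4,fy=4,interpolation=cv2.INTER_CUBIC))
plan((.5,0,.05),43,12)
o=r.get_obs();M=Ro.from_rotvec(o['ee_rot']).as_matrix();u=M[:,2]*[1,1,0];u/=np.linalg.norm(u);print(o['tool_pos']-.0125*u)
"
```

```text
shift [-45.1  -4.9  12.8] rot [ 0.3  0.  -0. ] |rot| 0.3 | az 43.0 pitch 12.3 tcp [ 0.5209 -0.0422  0.0479] q [-0.8339  0.3686  2.12    1.4287  1.4096 -0.907 ] F [ 0.3 -0.8 -1.8] t 7.45 w 0.902
[ 0.5117 -0.0508  0.0479]
```

View pics/t10z.png

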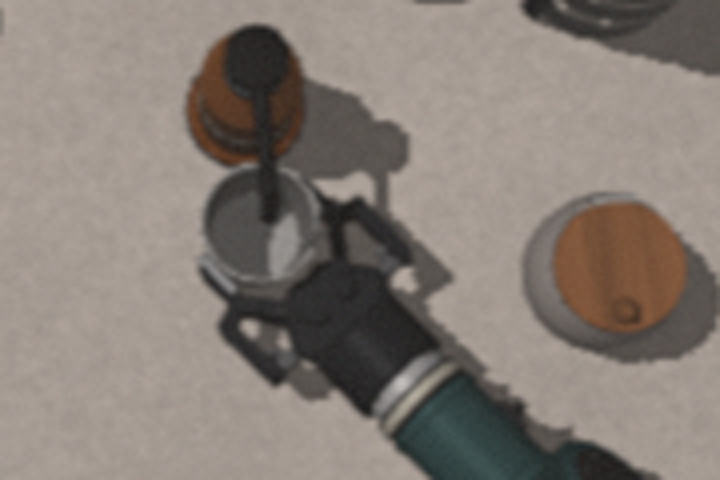

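View pics/s10z.png

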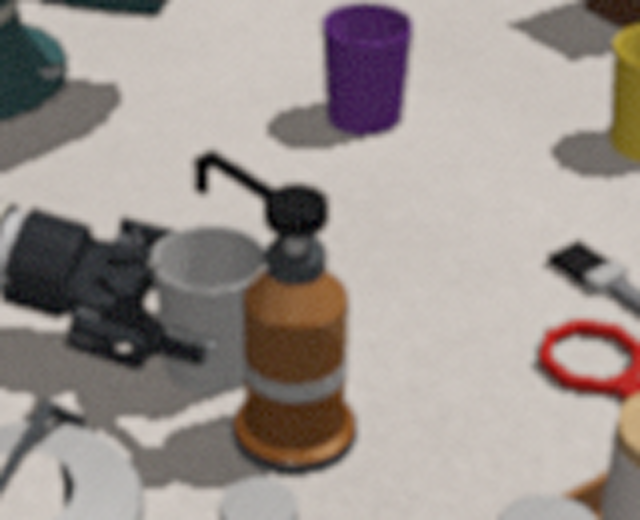

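View pics/wrist10.png

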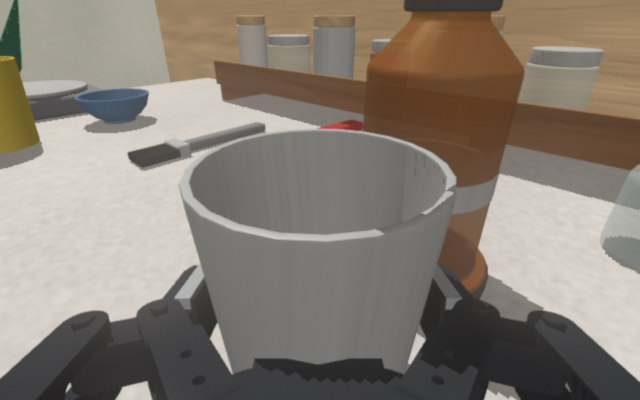

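```bash
python3 -c "
from h import *
T=lambda u,v:((u+.5)/4-.5+285,(v+.5)/4-.5+165)
S=lambda u,v:((u+.5)/4-.5+250,(v+.5)/4-.5+150)
print('cup',onz('top',T(263,225),.1),onz('scene',S(211,259),.1))
print('tip',onz('top',T(269,217),.154),onz('scene',S(202,189),.154))
"
```

```text
cup [ 0.5147 -0.0535  0.1   ] [ 0.5184 -0.0473  0.1   ]
tip [ 0.5132 -0.0547  0.154 ] [ 0.5077 -0.0463  0.154 ]
```

drive_tool(targets=[0,0,0,0,0,0,1,0,0,0,0,0,0,1,0,0,0,0,0,0,1,0,2,-10,0,0,0,1,0,4,-20,0,0,0,1])

```text
time_s: 7.95
tool_pos: [0.5052, -0.0554, 0.0482]
ee_rot: [-1.672, 0.726, -0.584]
force: [-0.8, -0.2, 0.2]
gripper_width: 1.003
```

drive_tool(targets=[0,3,-15,0,0,0,1,0,6,-30,0,0,0,1,0,10,-50,0,0,0,1,0,14,-70,0,0,0,1,0,14,-80,0,0,0,1])

```text
time_s: 8.45
tool_pos: [0.4456, -0.1124, 0.0515]
ee_rot: [-1.671, 0.729, -0.586]
force: [0.8, 0.5, -0.4]
gripper_width: 0.998
```

```bash
python3 -c "
from h import *
import cv2
for n in ['scene','wrist','top']:cv2.imwrite(f'pics/{n}11.png',r.snapshot(n)[:,:,::-1])
t=cv2.imread('pics/top11.png')
cv2.imwrite('pics/t11z.png',cv2.resize(t[165:285,285:465],None,fx=4,fy=4,interpolation=cv2.INTER_CUBIC))
t=cv2.imread('pics/scene11.png')
cv2.imwrite('pics/s11z.png',cv2.resize(t[150:280,250:410],None,fx=4,fy=4,interpolation=cv2.INTER_CUBIC))
plan((.5,0,.05),43,12)
"
```

```text
shift [-45.2 -22.8 113. ] rot [ 0.3 -0.  -0. ] |rot| 0.3 | az 43.0 pitch 12.3 tcp [ 0.4464 -0.1116  0.0517] q [-1.0961  0.3578  2.1217  1.2238  1.5665 -0.937 ] F [-0.1  0.8 -0.6] t 8.6 w 1.0
```

View pics/t11z.png

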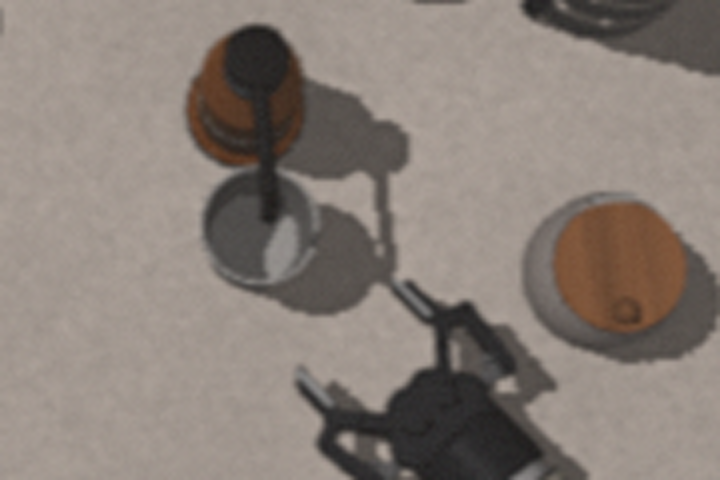

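View pics/s11z.png

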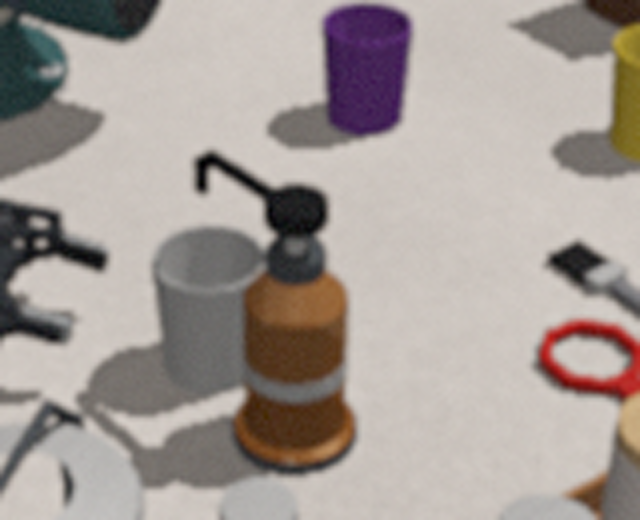

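View pics/wrist11.png

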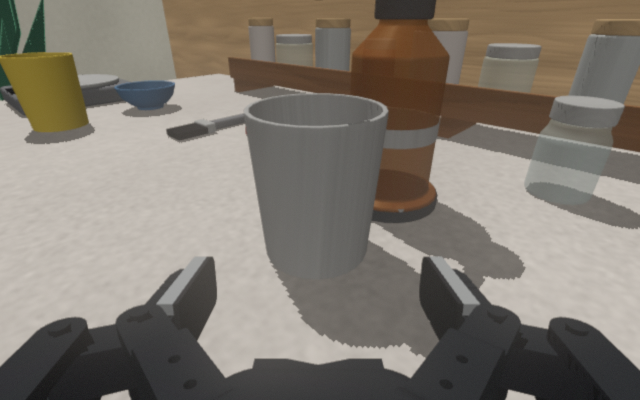

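The tumbler stands alone with its rim round the spout tip. In the top zoom the rim centre is at (262,228) and the tip at (269,217). Next I'll back off, raise the tool and turn it down over the cap.

```bash
python3 -c "
from h import *
plan((.40,-.16,.20),45,35)
"
```

```text
shift [   3.7 -130.7  -96.9] rot [-22.7  -1.9  -0.9] |rot| 22.8 | az 43.0 pitch 12.3 tcp [ 0.4464 -0.1116  0.0517] q [-1.0961  0.3578  2.1217  1.2238  1.5665 -0.937 ] F [-0.1  0.8 -0.6] t 8.6 w 1.0
```

drive_tool(targets=[0,-5,-40,0,0,0,0.5,2,-35,-75,-7,-0.5,0,0,4,-75,-97,-15,-1,-0.5,0,4,-110,-97,-22,-1.9,-0.9,0,4,-131,-97,-22.7,-1.9,-0.9,0])

```text
time_s: 9.1
tool_pos: [0.4021, -0.16, 0.2061]
ee_rot: [-2.058, 0.839, -0.451]
force: [0.1, 0.2, -0.6]
gripper_width: 0.143
```

```bash
python3 -c "
from h import *
plan((.40,-.16,.34),50,75)
"
```

```text
shift [   0.1 -108.5  -78.4] rot [-39.7  -3.3  -3.6] |rot| 40.0 | az 44.8 pitch 35.2 tcp [ 0.4021 -0.16    0.2061] q [-1.1255 -0.1392  1.9436  0.8911  1.6999 -0.4019] F [ 0.1  0.2 -0.6] t 9.1 w 0.143
```

drive_tool(targets=[0,-40,-35,-8,-0.5,-0.5,0,0,-75,-60,-16,-1,-1.4,0,0,-108,-78,-24,-2,-2,0,0,-108,-78,-32,-2.6,-2.8,0,0,-108,-78,-39.7,-3.3,-3.6,0])

```text
time_s: 9.6
tool_pos: [0.3994, -0.1604, 0.3362]
ee_rot: [-2.716, 0.989, -0.124]
force: [-0.2, 1.1, -1.2]
gripper_width: 0.002
```

```bash
python3 -c "
from h import *
plan((.612,-.045,.29),60,90)
"
```

```text
shift [  89.  -205.4  102.6] rot [-15.  -1. -10.] |rot| 18.1 | az 51.1 pitch 74.9 tcp [ 0.3994 -0.1604  0.3362] q [-0.7045 -0.2196  1.508   0.2735  1.8498  0.0702] F [-0.2  1.1 -1.2] t 9.6 w 0.002
```

drive_tool(targets=[17,-41,20,-4,0,-3,0,35,-82,40,-8,-0.5,-6,0,53,-123,60,-12,-1,-9,0,71,-164,81,-15,-1,-10,0,89,-205,102,-15,-1,-10,0])

```text
time_s: 10.1
tool_pos: [0.6131, -0.0418, 0.2869]
ee_rot: [-3.029, 0.806, 0.007]
force: [1.1, -0.6, 0.8]
gripper_width: 0.0
```

```bash
python3 -c "
from h import *
import cv2
for n in ['scene','wrist','top']:cv2.imwrite(f'pics/{n}12.png',r.snapshot(n)[:,:,::-1])
t=cv2.imread('pics/top12.png')
cv2.imwrite('pics/t12z.png',cv2.resize(t[125:245,285:445],None,fx=4,fy=4,interpolation=cv2.INTER_CUBIC))
t=cv2.imread('pics/scene12.png')
cv2.imwrite('pics/s12z.png',cv2.resize(t[100:280,250:410],None,fx=3,fy=3,interpolation=cv2.INTER_CUBIC))
plan((.612,-.045,.25),60,90)
print(proj('wrist',(.612,-.045,.2)),proj('wrist',(.512,-.053,.19)))
"
```

```text
shift [ 1.2  2.2 32.9] rot [-0.2  0.7  0.2] |rot| 0.8 | az 133.2 pitch 89.2 tcp [ 0.6123 -0.0428  0.2829] q [-0.1663  0.2348  1.1345  0.0084  1.7832  0.355 ] F [0.1 0.3 0.2] t 10.25 w -0.001
[321.7735 220.3772] [206.3223 290.0929]
```

View pics/t12z.png

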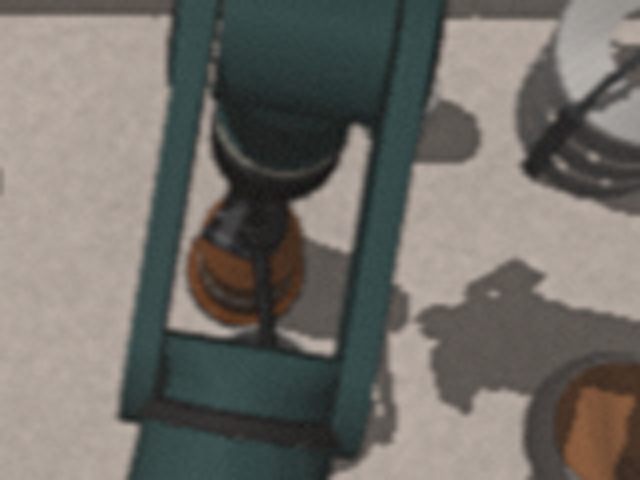

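View pics/s12z.png

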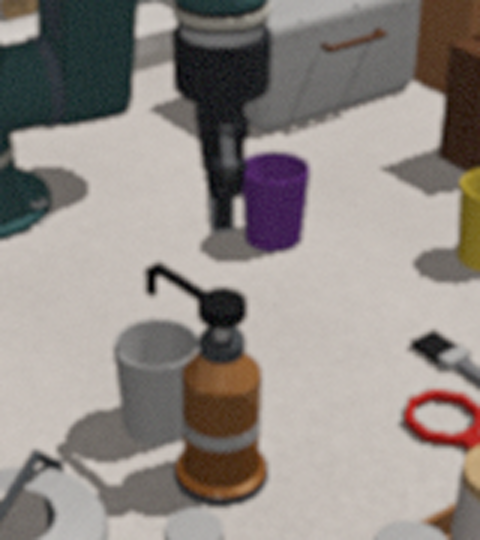

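View pics/wrist12.png

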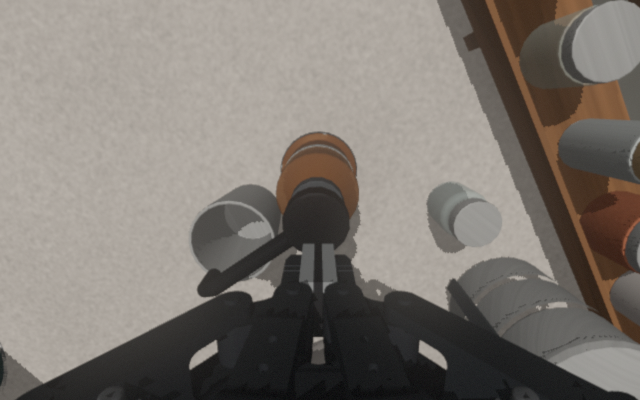

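drive_tool(targets=[-2,2,25,0,0,0,0,-2,2,45,0,0,0,0,-2,2,55,0,0,0,0,-2,2,60,0,0,0,0,-2,2,60,0,0,0,0])

```text
time_s: 10.75
tool_pos: [0.6081, -0.0466, 0.2285]
ee_rot: [-3.027, 0.814, 0.004]
force: [0.4, -0.8, -0.0]
gripper_width: 0.004
```

```bash
python3 -c "
from h import *
import cv2
for n in ['scene','wrist']:cv2.imwrite(f'pics/{n}13.png',r.snapshot(n)[:,:,::-1])
t=cv2.imread('pics/scene13.png')
cv2.imwrite('pics/s13z.png',cv2.resize(t[100:280,250:410],None,fx=3,fy=3,interpolation=cv2.INTER_CUBIC))
plan((.61,-.044,.20),60,90)
"
```

```text
shift [-0.3 -2.7 29.8] rot [-0.4  0.1 -0.1] |rot| 0.4 | az 75.3 pitch 89.6 tcp [ 0.6089 -0.0467  0.2297] q [-0.1732  0.2258  1.2497  0.0076  1.6655  0.353 ] F [ 0.3 -0.2  0.1] t 10.85 w -0.0
```

View pics/s13z.png

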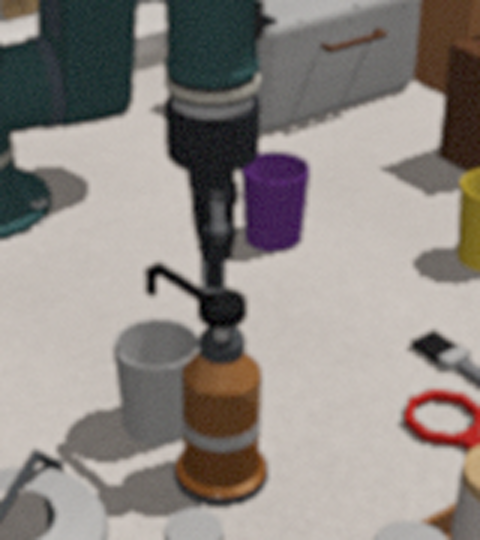

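View pics/wrist13.png

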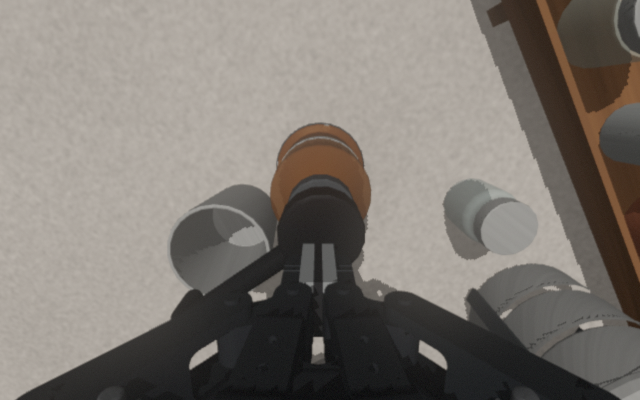

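drive_tool(targets=[2,-4,6,0,0,0,0,2,-4,12,0,0,0,0,2,-4,16,0,0,0,0,2,-4,20,0,0,0,0,2,-4,20,0,0,0,0])

```text
time_s: 11.35
tool_pos: [0.6133, -0.0437, 0.2094]
ee_rot: [-3.026, 0.813, -0.001]
force: [0.4, 0.1, 6.9]
gripper_width: -0.004
```

```bash
python3 -c "
from h import *
import cv2
for n in ['scene','wrist']:cv2.imwrite(f'pics/{n}14.png',r.snapshot(n)[:,:,::-1])
t=cv2.imread('pics/scene14.png')
cv2.imwrite('pics/s14z.png',cv2.resize(t[100:280,250:410],None,fx=3,fy=3,interpolation=cv2.INTER_CUBIC))
plan((.612,-.044,.20),60,90)
"
```

```text
shift [-0.9  1.   9.9] rot [-0.5  0.1 -0.1] |rot| 0.5 | az 68.0 pitch 89.5 tcp [ 0.6133 -0.0437  0.2099] q [-0.1673  0.2396  1.2722  0.0079  1.6281  0.3581] F [0.9 0.2 6.9] t 11.45 w 0.001
```

View pics/s14z.png

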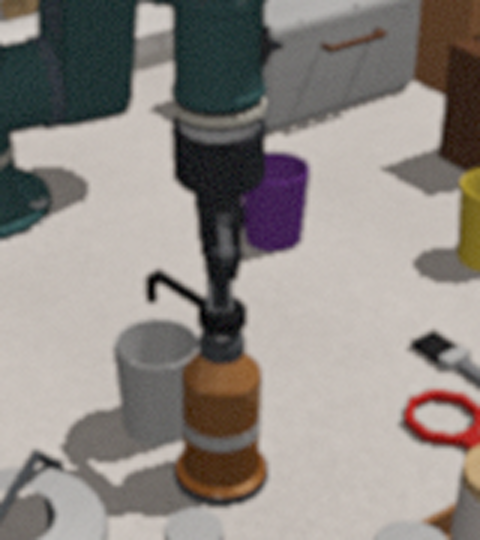

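View pics/wrist14.png

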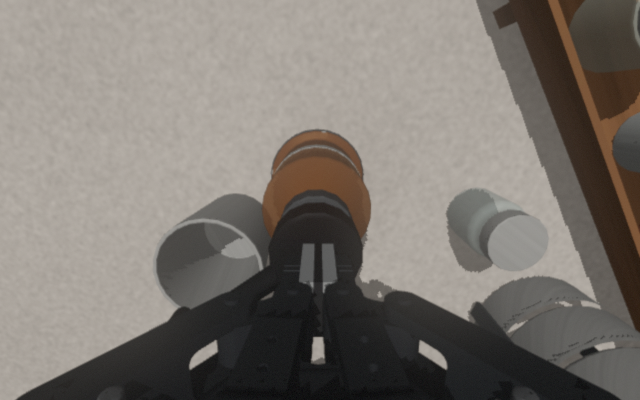

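The cap is moving, at about 6.9 N, so it is a bit over halfway down. I'll press on until the force rises past 9 N.

drive_tool(targets=[0,0,3,0,0,0,0,0,0,5,0,0,0,0,0,0,7,0,0,0,0,0,0,7,0,0,0,0])

```text
time_s: 11.85
tool_pos: [0.6133, -0.0437, 0.2036]
ee_rot: [-3.026, 0.813, -0.002]
force: [-0.0, 1.3, 8.9]
gripper_width: 0.0
```

drive_tool(targets=[0,0,1,0,0,0,0,0,0,2,0,0,0,0,0,0,2,0,0,0,0,0,0,2,0,0,0,0])

```text
time_s: 12.25
tool_pos: [0.6133, -0.0437, 0.2031]
ee_rot: [-3.026, 0.813, -0.004]
force: [-2.7, 0.1, 11.5]
gripper_width: 0.001
```

drive_tool(targets=[0,0,1,0,0,0,0,0,0,2,0,0,0,0,0,0,2,0,0,0,0])

```text
time_s: 12.55
tool_pos: [0.6133, -0.0437, 0.203]
ee_rot: [-3.026, 0.813, -0.007]
force: [-3.7, 1.8, 16.3]
gripper_width: 0.005
```

```bash
python3 -c "
from h import *
import cv2
for n in ['scene']:cv2.imwrite(f'pics/{n}15.png',r.snapshot(n)[:,:,::-1])
t=cv2.imread('pics/scene15.png')
cv2.imwrite('pics/s15z.png',cv2.resize(t[100:280,250:410],None,fx=3,fy=3,interpolation=cv2.INTER_CUBIC))
plan((.612,-.044,.20),60,90)
"
```

```text
shift [-1.   0.9  2.9] rot [-0.5 -0.1 -0.1] |rot| 0.5 | az 47.4 pitch 89.5 tcp [ 0.6133 -0.0437  0.203 ] q [-0.1671  0.2398  1.2858  0.0076  1.6111  0.3581] F [-4.6  0.9 17.5] t 12.6 w 0.002
```

View pics/s15z.png

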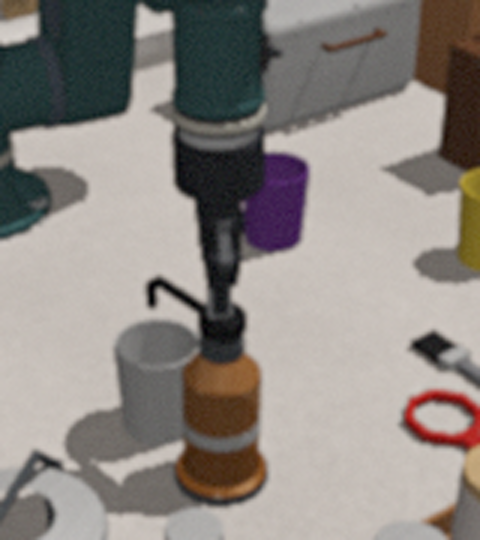

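The cap is on its stop: 17 N and the TCP stays at z = 0.203 m however far it is commanded. In the zoom the spout has dropped from row 268 to about 282. Releasing straight up now.

drive_tool(targets=[0,0,-8,0,0,0,0,0,0,-18,0,0,0,0,0,0,-40,0,0,0,0,0,0,-75,0,0,0,0,0,0,-110,0,0,0,0])

```text
time_s: 13.1
tool_pos: [0.6118, -0.0445, 0.3066]
ee_rot: [-3.027, 0.814, 0.01]
force: [-0.2, -1.1, -0.3]
gripper_width: -0.001
```

drive_tool(targets=[0,0,-20,0,0,0,0,-40,0,-20,0,0,0,0,-80,0,-20,0,0,0,0,-120,0,-20,0,0,0,0,-120,0,-20,0,0,0,0])

```text
time_s: 13.6
tool_pos: [0.5051, 0.0175, 0.3278]
ee_rot: [-3.028, 0.809, 0.007]
force: [0.5, -0.7, 0.2]
gripper_width: 0.001
```

drive_tool(targets=[-45,0,0,0,0,0,0,-90,0,0,0,0,0,0,-135,0,0,0,0,0,0,-160,0,0,0,0,0,0,-160,0,0,0,0,0,0])

```text
time_s: 14.1
tool_pos: [0.3686, 0.0966, 0.3291]
ee_rot: [-3.027, 0.809, 0.002]
force: [1.0, 0.3, -0.3]
gripper_width: 0.001
```

```bash
python3 -c "
from h import *
import cv2
for n in ['scene','top']:cv2.imwrite(f'pics/{n}16.png',r.snapshot(n)[:,:,::-1])
t=cv2.imread('pics/scene16.png')
cv2.imwrite('pics/s16z.png',cv2.resize(t[150:280,250:410],None,fx=4,fy=4,interpolation=cv2.INTER_CUBIC))
plan((.612,-.044,.20),60,90)
"
```

```text
shift [279.2   0.7 127.4] rot [-0.4  0.2 -0.1] |rot| 0.4 | az 87.1 pitch 89.6 tcp [0.3706 0.0956 0.3283] q [ 0.0982 -0.2918  1.5586  0.0074  1.8737  0.625 ] F [ 0.7 -0.4 -0. ] t 14.2 w 0.001
```

View pics/s16z.png

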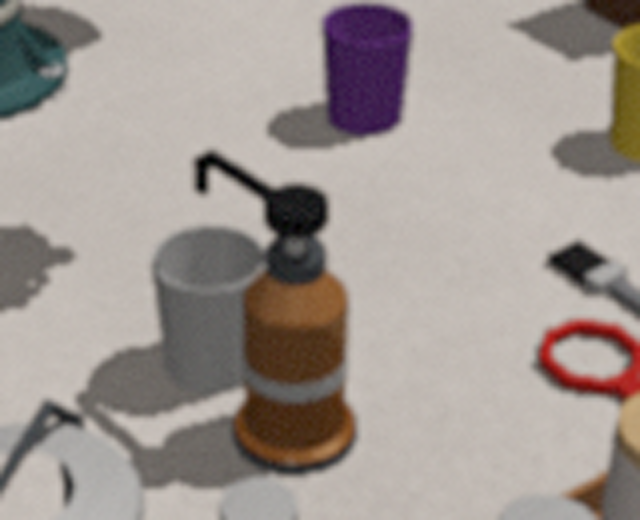

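View pics/top16.png

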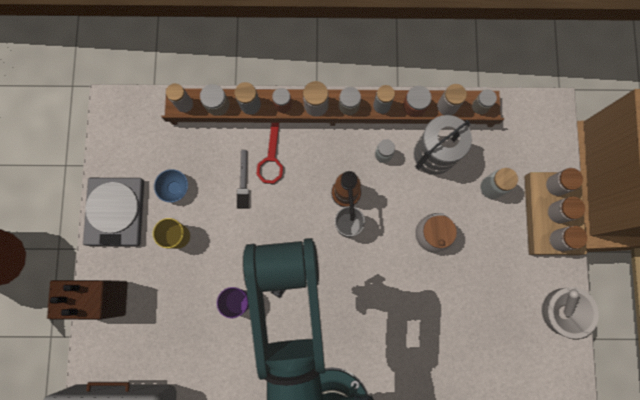

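The cap is back up: the spout tip is at scene zoom (203,188), the same as before the press. The tumbler stands upright under the spout with its rim centre at (209,258), unmoved, and everything else is where it started. Handing in.

```bash
python3 -c "
from workcell import r
print(r.close_job())"
```

```text
the job is handed in; nothing more can be done
None
```

The tumbler now stands upright under the spout. The cap was pressed all the way down once, sprang back up, and the job is handed in (robot clock about 14 s of the 54 s; no verdict reported).

**How:** I gripped the steel tumbler low from the side with the tool nearly level and slid it along the shelf. I let go and backed off, then pressed the cap from above with the shut fingers.

**Press:** The TCP stopped at z = 0.203 m while the force rose to 17 N, well past the 9 N for fully down. The fingertips had travelled about 14 mm, and the spout was visibly lower in the picture. I then lifted straight off and moved the arm clear. The last force reading was about zero.

**Last checks:**
- **Cap:** the spout tip is back at the same picture position as before the press.
- **Tumbler:** it has not moved since I let go of it. The two cameras disagree a little on how far it is off the spout tip: about 2 mm from the top view and 11 mm from the scene view. Both are within the 22 mm allowed.
- **Other things:** by eye, everything else in the top view, including the purple and yellow look-alikes, is where it was at the start. I did not measure each one.

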